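Set a gap fixture with its knurled wheel

ROBOT

A 6-joint arm with a two-finger parallel gripper is mounted at the origin on a cart in front of the work surface, level with it; the furniture and walls round the work are solid. World frame = base frame: x ahead of the robot, y to its left, z up, the work surface at z = 0. Lengths are in m, angles in degrees, forces in N, time in s.
With the tool pointing down it reaches from about 0.4 to 0.825 m from the base axis. Payload 7 kg.
Tool frame: the origin (TCP) lies midway between the tips of the shut fingers; the grasp point (between the pads) lies r.grasp_offset behind it (r.grasp_offset is the distance from the TCP to the grasp point, in m); x points along the fingers, z is the direction in which the jaws open and shut, and the axes are right-handed (so a half turn about x gives the same grasp; the last joint's range is limited). The gripper opens to 88 mm and grips with 3 to 60 N. Pads are 19 mm wide; open, the fingers measure 130 mm over their backs; the gripper's body (78 mm by 193 mm) begins 47 mm behind the grasp point.
Start: joints at [-56.087, 20.546, 0.682, 0, -70.136, -16.507], TCP at [0.202, -0.644, 0.227] pointing down, gripper open.
Joint ranges: [-176.03, 176.03], [-82.01, 121.73], [-58.28, 71.71], [-173.87, 95.51], [-174.79, -0.11], [-173.66, 173.66]. Speed limits (degrees/s): [136.94, 136.94, 172.46, 180, 180, 180].

INTERFACE

Orientations are given as [roll, pitch, yaw] about the fixed x, y, z axes, in that order (R = Rz(yaw) Ry(pitch) Rx(roll)).
In Python, from plant import readout, vision, close_job, r gives the robot as it stands.
- The arm moves only by the shell command python3 -m handwheel 'ROWS' [OPENING] [FORCE]. ROWS is JSON, a list that holds one entry, the list of rows, each a list of 4 numbers: the shift along the world's x, y, z in units of 40 mm (1.0 is 40 mm), then the turn about the world's z in units of 5 degrees (1.0 is 5 degrees). In form: [[[tx, ty, tz, roll], ...]]. A call has 1 to 8 rows; each row shifts and turns the pose as measured when the row begins; what a row does not reach is not made up. A row lasts 1/10 s, in which the tool goes at most 50 mm and 8.59 degrees, less where a joint would pass 70% of its speed; a pose out of reach is approached as far as the arm can. A call is refused whole if a number of a shift passes 1 or a number of a turn 1, either way. A call with a gripper value outside its range is refused whole. OPENING is the finger opening in mm, from 0 to 87.6, set as the call begins (- or left out, the last holds). The fingers move at their own pace and stop on an object; FORCE is the grip in N (left out, the last holds). Time passes only in rows, so rows that do not move let the fingers close. It gives the time, the measured TCP pose, the force and the opening at its end, in the units of the state.
- readout.get_state(): the state, without advancing time (a new reading comes with each control period).
- vision.capture(name): name is "scene" or "top" or "wrist"; returns the picture (480x640x3 uint8, blue, green, red); there is no depth.
- vision.get_calibration(name): a dict with "intrinsics" (3x3 intrinsics, pixels), "dist" ([k1, k2, p1, p2, k3] as OpenCV has them; the pictures are not rectified), "pose" (4x4, takes a point from camera to world coordinates). Camera axes: x right, y up, looking along -z (the intrinsics and any distortion apply to the point x, -y, -z); pixel columns grow to the right and rows downward; lengths in m; the calibration is good to about 2 mm. A picture is of the moment at which its call begins: read the wrist's pose just before it. get_calibration takes no time and is no camera call; for the wrist camera it gives the pose at the moment of the call.
- close_job(): hands the job in, once; it reports no verdict.
The state is a dict: "time_s": time; "joints": joint angles; "qd": joint speeds; "joint_torque": joint torques, N m; "tcp_pos": TCP position; "eef_rot": TCP orientation; "contact_force": force on the tool from outside, world axes, zero at the start; "moment": the same for the moment, N m; "gripper_width": finger opening in m.
Only numpy, scipy, OpenCV 4.12 (cv2) and the standard library are available. Lean on these libraries where they do the work, as an engineer would, in place of code of your own. Each camera call takes 0.05 s, during which the arm holds its last target.

TASK

Set the gap fixture for the next batch of parts: with a fingertip, roll the knurled wheel that shows in the top of its housing, stroke after stroke toward the anvil, until the dark line on the sliding jaw stands level with the dark line on the gauge index, then take the finger away. Press the wheel only lightly, move the jaw by the wheel alone without touching the jaw or the index, and leave the fixture and the things round it standing where they are, with nothing gripped or lifted.

Things in the scene. Friction and masses are not known exactly. Their poses are not given: they have to be found in the camera images.
- fixture: Gap fixture, 2 kg, loose on a 2 mm desk pad: dark steel base 84 x 236 x 20 mm; anvil block at the +y end (face at y 82 mm), sliding jaw, aluminium wheel housing at the -y end (x -23..23, y -110..-34 mm, top at 66 mm; jaw and anvil tops 54 mm). Origin: centre of the underside; x across the base (index rail on the -x side), y along it from housing to anvil, z up.
- wheel: Knurled steel wheel, diameter 49 mm, 14 mm wide, axis level along fixture x, in a slot of the housing. Origin: its centre, 53 mm above the fixture's underside; the frame turns with the wheel. Rolling its top toward the anvil (fixture +y) closes the gap: the jaw goes 8 mm per radian, about 8 mm per 24.5 mm of rim travel; rolling back opens it. Drag at the rim about 0.8 N; it stays where it is left.
- wheel_top (a point): Top of the wheel's rim when not pressed: fixture x 0, y -72 mm, 77.5 mm above the underside, 11.5 mm proud of the housing. Fixed to the fixture, same axes. Wheel and jaw sit on one sprung slide that gives way downward by up to 5 mm, about 2 N at first touch plus 1 N per mm, then meets a stop. A fingertip pressed 2 to 4 mm down drives it by friction and may slip a little.
- jaw: Sliding aluminium jaw, 44 x 24 x 25.5 mm (24 along fixture y), origin at the middle of its underside, axes as the fixture's. It slides along fixture y and is geared to the wheel. At the start its origin is at fixture y = -4 mm; it can go 68 mm toward the anvil and 4 mm back.
- jaw_line (a point): The -x end of the 2 mm wide dark line across the top of the jaw, at the top edge of the jaw's -x side and half-way along the jaw in y. Axes as the fixture's.
- gauge_index: Gauge index: small aluminium saddle 16 x 16 x 29 mm with a little black clamp screw, clamped on the rail along the fixture's -x side, just beside the jaw's path. It stays where it is clamped, 16 to 44 mm farther toward the anvil than the jaw stands at the start. Origin at the middle of its underside, axes as the fixture's.
- index_line (a point): The +x end of the 2 mm wide dark line on top of the gauge index, in its middle in y. The lines are level when jaw_line and index_line have the same y in the fixture's frame. Axes as the fixture's.
- plain_bush: Bystander: dark steel bush, 34 mm diameter, 74 mm tall, upright, between robot and fixture. Origin: centre of the underside.
- slotted_coupling: Bystander: dark steel coupling with a castellated top, 36 mm diameter, 76 mm tall, upright, between robot and fixture. Origin: centre of the underside.
- loupe: Bystander: black loupe, 36 mm diameter, 34 mm tall, between robot and fixture. Origin: centre of the underside.
- plug_gauge: Bystander: plug gauge lying flat, 102 mm long, 20 mm wide, 18 mm high, near the front edge of the desk. Origin: centre of the underside.

How it is judged (in metres and radians):
On the way, in this order (a step that is already met when the one before it is completed fails the run):
1. a finger presses on the wheel while the jaw stands more than 6 mm short of the index (contact force between the fingers and wheel above 0.5 N and y of jaw_line in the frame of index_line below -0.006 m), for 0.1 s.
2. the jaw is rolled to the gauge index by a finger on the wheel (y of jaw_line in the frame of index_line between -0.0025 and 0.0025 m and contact force between the fingers and wheel above 0.3 N), for 0.1 s.
At the end, for the whole second after the job is handed in: The line on the jaw is within 2.5 mm of the line on the gauge index along the fixture, the jaw is at rest, the fixture stands flat within 20 mm of where it was, and the upright bystanders still stand (y of jaw_line in the frame of index_line between -0.0025 and 0.0025 m and linear speed of jaw below 0.02 m/s and angle between fixture's own z axis and vertical below 0.03 rad and distance of fixture from where it was at the start of the episode below 0.02 m and angle between each of plain_bush, slotted_coupling, loupe's own z axis and vertical below 0.1 rad); the robot touches nothing.
It fails at once if the jaw is pushed directly (over 2 N) (contact force between any of the fingers, the arm and jaw above 2 N).
It fails at once if the gauge index is pushed (over 2 N) (contact force between any of the fingers, the arm and gauge_index above 2 N).
It fails at once if the wheel is pressed hard (over 25 N) (contact force between any of the fingers, the arm and wheel above 25 N).
It fails at once if the fixture is lifted (10 mm), tipped or shoved more than 20 mm (height (world z) of fixture above 0.0122 m or angle between fixture's own z axis and vertical above 0.1 rad or distance of fixture from where it was at the start of the episode above 0.02 m).
It fails at once if a bystander is moved more than 20 mm or lifted (distance of any of plain_bush, slotted_coupling, loupe, plug_gauge from where it was at the start of the episode above 0.02 m).
It also fails if it takes over 45 s, if anything falls off the work surface, if the arm or the gripper's body presses on something with over 40 N, if the wrist force passes 120 N, or if a joint passes its speed limit or range.

## Working session

There is one attempt and no reset: what is moved stays moved. The work goes in short steps, Python scripts to look and compute and a shell command to move; the robot and the scene stay as the last step left them, time stands still between calls to the robot, and variables do not carry over. Pictures are saved under pics/ and viewed, and the job is handed in when it is done.

```bash
ls; mkdir -p pics
python3 - <<'E'
from plant import readout, vision, r
import cv2
print(readout.get_state()); print(r.grasp_offset)
for n in ("scene","top"):
    im=vision.capture(n); cv2.imwrite(f"pics/{n}0.png",im)
    c=vision.get_calibration(n); print(n,c)
E
```

```text
pics
{'time_s': 0.0, 'joints': array([-5.60848635e+01,  2.05907678e+01,  6.33918383e-01, -2.09322639e-02,
       -7.01350905e+01, -1.65067833e+01]), 'qd': array([-0.09715986,  0.06904403,  0.0521154 ,  0.05236963, -0.11039734,
        0.07130594]), 'joint_torque': array([-1.22120608e-03, -5.82712984e+01,  2.93060410e+01,  6.99737281e+00,
        6.74759751e-03, -2.09636501e-04]), 'tcp_pos': array([ 0.20177943, -0.6436249 ,  0.22562876]), 'eef_rot': array([  4.42774878,  89.90597717, 111.82897331]), 'contact_force': array([ 0.03927023,  0.27310946, -0.28985988]), 'moment': array([0.0045308 , 0.04591094, 0.01707676]), 'gripper_width': 0.08780490459272311}
0.0188
scene {'intrinsics': array([[564.03634347,   0.        , 319.88681421],
       [  0.        , 564.03634347, 233.891627  ],
       [  0.        ,   0.        ,   1.        ]]), 'dist': array([0.03605163, 0.        , 0.        , 0.        , 0.        ]), 'pose': array([[-0.8332263 ,  0.24855501, -0.49391734,  0.00611952],
       [-0.55278939, -0.39475188,  0.73389021,  0.77500792],
       [-0.01256271,  0.88452889,  0.46631622,  0.5825219 ],
       [ 0.        ,  0.        ,  0.        ,  1.        ]])}
top {'intrinsics': array([[615.69140825,   0.        , 314.20547757],
       [  0.        , 615.69140825, 227.16173696],
       [  0.        ,   0.        ,   1.        ]]), 'dist': array([-0.1502936,  0.       ,  0.       ,  0.       ,  0.       ]), 'pose': array([[ 0.01731909,  0.99734549, -0.07072498,  0.44050997],
       [-0.99973742,  0.01621224, -0.01619423,  0.01457586],
       [-0.01500463,  0.07098688,  0.99736439,  1.19109757],
       [ 0.        ,  0.        ,  0.        ,  1.        ]])}
```

View pics/scene0.png

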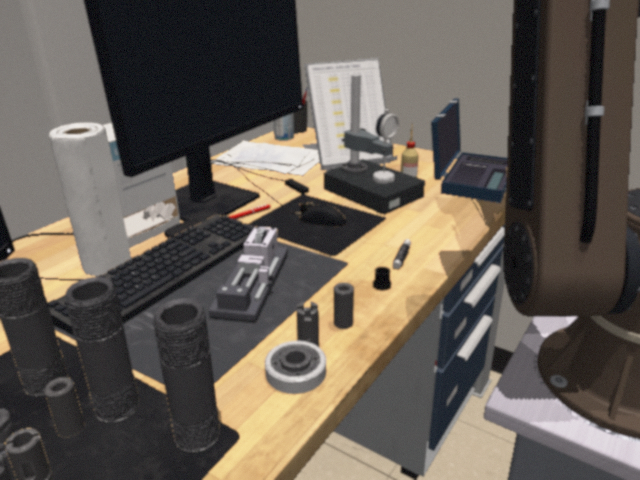

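View pics/top0.png

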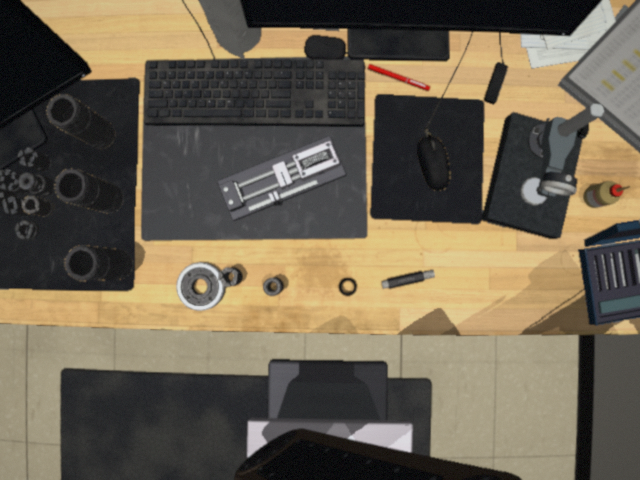

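Run:
```python
import cv2
a=cv2.imread('pics/top0.png')[125:230,205:360]; cv2.imwrite('pics/t0c.png',cv2.resize(a,None,fx=5,fy=5,interpolation=cv2.INTER_CUBIC))
a=cv2.imread('pics/scene0.png')[210:330,200:320]; cv2.imwrite('pics/s0c.png',cv2.resize(a,None,fx=5,fy=5,interpolation=cv2.INTER_CUBIC))
```

```text
(no output)
```

View pics/t0c.png

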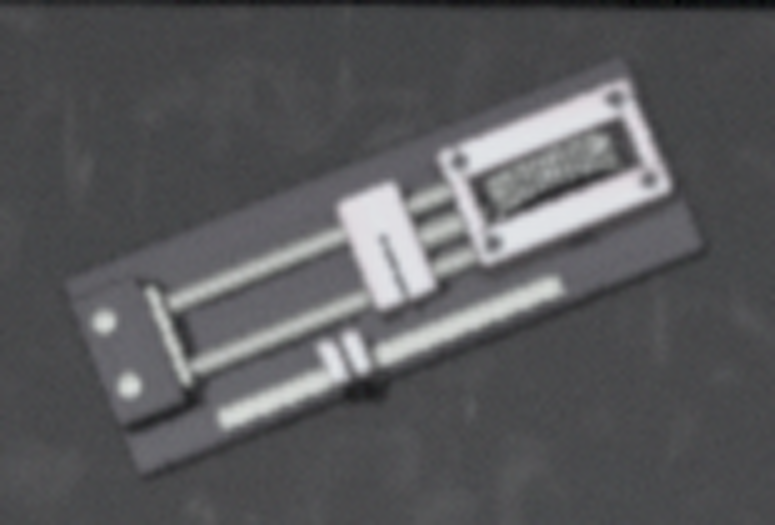

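View pics/s0c.png

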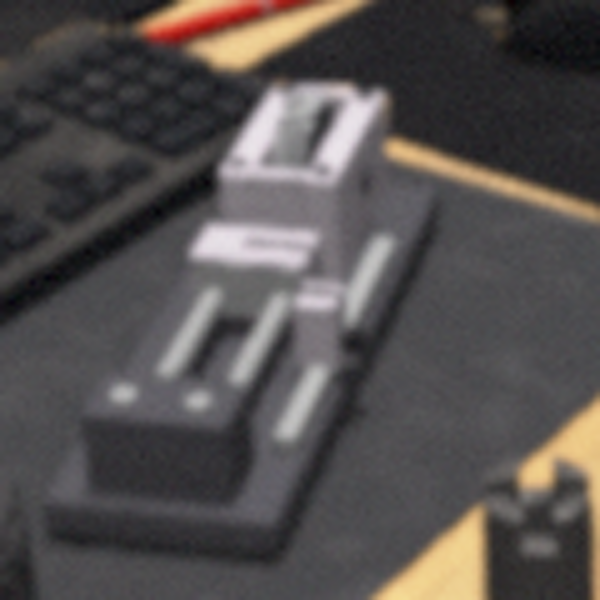

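```bash
cat > h.py <<'E'
import numpy as np, cv2
from scipy.optimize import least_squares
from plant import vision
def cal(n):
    c=vision.get_calibration(n); return np.array(c['intrinsics']),np.array(c['dist']),np.array(c['pose'])
def proj(P,c):
    K,d,T=c; P=np.atleast_2d(P)
    q=(P-T[:3,3])@T[:3,:3]; q=q*[1,-1,-1]
    return cv2.projectPoints(q.reshape(-1,1,3),np.zeros(3),np.zeros(3),K,d)[0].reshape(-1,2)
def ray(uv,c):
    K,d,T=c
    u=cv2.undistortPoints(np.array(uv,float).reshape(-1,1,2),K,d).reshape(-1,2)
    v=np.c_[u[:,0],-u[:,1],-np.ones(len(u))]@T[:3,:3].T
    return T[:3,3],v
def onz(uv,z,c):
    o,v=ray(uv,c); return o+v*((z-o[2])/v[:,2])[:,None]
def f2w(p,L):
    x,y,a=p; L=np.atleast_2d(L); R=np.array([[np.cos(a),-np.sin(a)],[np.sin(a),np.cos(a)]])
    return np.c_[L[:,:2]@R.T+[x,y],L[:,2]+.002]
def w2f(p,W):
    x,y,a=p; R=np.array([[np.cos(a),-np.sin(a)],[np.sin(a),np.cos(a)]])
    return np.c_[(W[:,:2]-[x,y])@R,W[:,2]-.002]
E
python3 - <<'E'
from h import *
cr=lambda X,o,s:(np.array(X)+.5)/s-.5+o
c=cal('top')
L=np.array([[23,-110,66],[-23,-110,66],[-23,-34,66],[23,-34,66],[42,-118,20],[-42,-118,20],[-42,118,20],[42,118,20],[22,-16,54],[-22,-16,54],[-22,8,54],[22,8,54]])/1e3
X=[[628,82],[672,188],[484,262],[441,157],[622,60],[702,248],[145,472],[70,285],[390,182],[437,287],[382,310],[340,205]]
uv=cr(X,[205,125],5)
s=least_squares(lambda p:(proj(f2w(p,L),c)-uv).ravel(),[.45,.1,.4]); p=s.x
print(p,np.degrees(p[2])); print(s.fun.reshape(-1,2).round(1))
cs=cal('scene')
Xs=[[275,85],[388,90],[338,188],[220,165],[90,418],[190,265],[305,270],[205,225],[320,232]]
Ls=np.array([[23,-110,66],[-23,-110,66],[-23,-34,66],[23,-34,66],[0,82,54],[22,8,54],[-22,8,54],[22,-16,54],[-22,-16,54]])/1e3
print((proj(f2w(p,Ls),cs)-cr(Xs,[200,210],5)).round(1))
# index line
i=cr([[345,357]],[205,125],5)
for z in (.049,.052,.056): print(z,w2f(p,onz(i,z,c))*1e3)
i=cr([[318,296]],[200,210],5)
for z in (.049,.052,.056): print('s',z,w2f(p,onz(i,z,cs))*1e3)
print(f2w(p,[[0,-.072,.0775]]), f2w(p,[[0,.082,.054]]))
np.save('p.npy',p)
for n,u in dict(bush=(273,285),coup=(232,276),loupe=(348,286),plug1=(383,285),plug2=(433,273)).items(): print(n,onz([u],.05,c))
E
```

```text
[0.61798615 0.09817274 0.40400146] 23.14757845554367
[[-0.  -0.9]
 [ 0.6  0.5]
 [ 0.1  1.2]
 [-0.7 -0.6]
 [ 1.  -2. ]
 [ 1.6  0.2]
 [-1.1  1.8]
 [-2.  -0.9]
 [ 1.1 -0.3]
 [ 0.5  0.3]
 [-0.4  0.5]
 [-0.8 -0. ]]
[[ -0.1  -0.9]
 [ -0.6  -0.3]
 [ -0.5  -1.7]
 [ -0.4   1. ]
 [ 18.8 -10.4]
 [ -0.2  -2.4]
 [ -0.1  -1.5]
 [  0.7  -0.8]
 [  0.4  -0.3]]
0.049 [[-31.45348674  26.39709679  47.        ]]
0.052 [[-31.88584133  26.30910602  50.        ]]
0.056 [[-32.46231412  26.19178499  54.        ]]
s 0.049 [[-29.75514871  18.80199399  47.        ]]
s 0.052 [[-31.25530611  23.54821015  50.        ]]
s 0.056 [[-33.25551597  29.87649836  54.        ]]
[[0.64628941 0.03196908 0.0795    ]] [[0.58575188 0.17357137 0.056     ]]
bush [[0.41284727 0.10753318 0.05      ]]
coup [[0.42797289 0.18428617 0.05      ]]
loupe [[ 0.41347699 -0.03121967  0.05      ]]
plug1 [[ 0.41631194 -0.09593422  0.05      ]]
plug2 [[ 0.43977162 -0.18874713  0.05      ]]
```

Run:
```python
from h import *
from plant import readout
from scipy.spatial.transform import Rotation as R
s=readout.get_state()
M=R.from_euler('xyz',s['eef_rot'],degrees=True).as_matrix(); print(M.round(3))
print('z axis azimuth',np.degrees(np.arctan2(M[1,2],M[0,2])))
c=cal('top')
for z in (0,.1,.2,.3): print(z,onz([(400,33),(585,225),(600,105),(640,215)],z,c).round(3)[:,:2].tolist())
cv2.imwrite('pics/w0.png',vision.capture('wrist'))
w=cal('wrist');print(w[2].round(3))
```

```text
[[-0.001 -0.954 -0.299]
 [ 0.001 -0.299  0.954]
 [-1.     0.     0.001]]
z axis azimuth 107.4012863450845
0 [[0.921, -0.132], [0.538, -0.504], [0.784, -0.545], [0.56, -0.624]]
0.1 [[0.88, -0.12], [0.53, -0.461], [0.755, -0.498], [0.55, -0.57]]
0.2 [[0.84, -0.108], [0.522, -0.417], [0.726, -0.451], [0.54, -0.517]]
0.3 [[0.8, -0.095], [0.513, -0.374], [0.698, -0.404], [0.53, -0.463]]
[[-0.299 -0.917 -0.262  0.131]
 [ 0.954 -0.287 -0.083 -0.667]
 [ 0.001 -0.275  0.961  0.385]
 [ 0.     0.     0.     1.   ]]
```

View pics/w0.png

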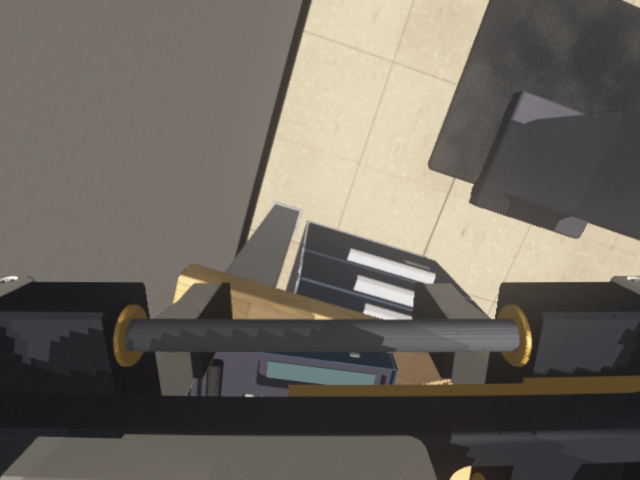

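```bash
python3 -m handwheel '[[[0.4,0.9,0.8,0],[0.6,0.95,0.6,0],[0.6,0.95,0,0],[0.6,0.95,0,0],[0.6,0.95,0,0],[0.6,0.95,0,0],[0.6,0.95,0,0],[0.6,0.95,0,0]]]' 0 20
python3 -m handwheel '[[[0.6,0.95,0,0],[0.6,0.95,0,0],[0.6,0.95,0,0.3],[0.6,0.95,0,0.3],[0.6,0.95,0,0.3],[0.6,0.95,0,0.3],[0.6,0.95,0,0],[0.6,0.9,0,0]]]'
```

```text
time_s: 0.95
tcp_pos: [0.3864, -0.3336, 0.2783]
eef_rot: [11.2, 89.5, 118.1]
contact_force: [1.2, -0.2, 0.3]
gripper_width: 0.0293
time_s: 1.75
tcp_pos: [0.5825, -0.0163, 0.2791]
eef_rot: [-3.6, 89.5, 109.7]
contact_force: [-0.5, -1.0, 0.7]
gripper_width: 0.0006
```

```bash
python3 -m handwheel '[[[0.5,0.4,-0.6,0],[0.5,0.4,-0.8,0],[0.4,0.3,-0.8,0],[0,0,-0.7,0],[0,0,0,0],[0,0,0,0]]]'
python3 - <<'E'
from h import *
from plant import readout
from scipy.spatial.transform import Rotation as R
p=np.load('p.npy')
s=readout.get_state()
M=R.from_euler('xyz',s['eef_rot'],degrees=True).as_matrix()
print('z az',np.degrees(np.arctan2(M[1,2],M[0,2])),M[:,0].round(3),s['tcp_pos'],'fix',w2f(p,s['tcp_pos'][None])*1e3,s['contact_force'])
for n in('wrist','scene'):
    cv2.imwrite(f'pics/{n}1.png',vision.capture(n))
E
```

```text
time_s: 2.35
tcp_pos: [0.6429, 0.0358, 0.1583]
eef_rot: [-4.9, 89.6, 108.7]
contact_force: [0.8, 0.7, 1.4]
gripper_width: 0.0003
z az 113.63450909991182 [-0.002  0.007 -1.   ] [0.64285636 0.035842   0.15830154] fix [[ -1.63422542 -67.08932999 156.30154432]] [0.80684458 0.73905972 1.37088647]
```

View pics/wrist1.png

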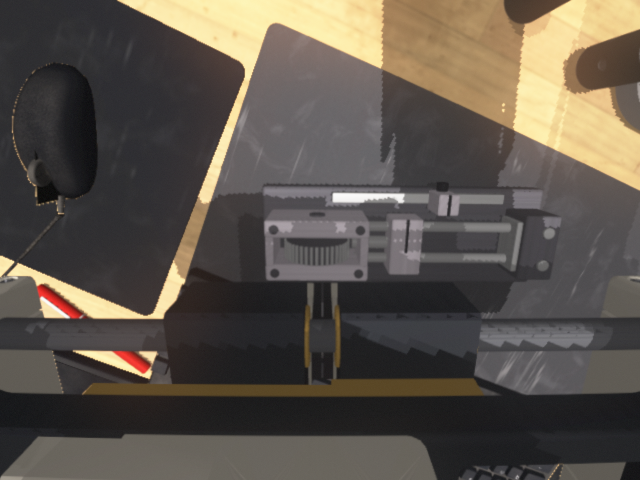

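View pics/scene1.png

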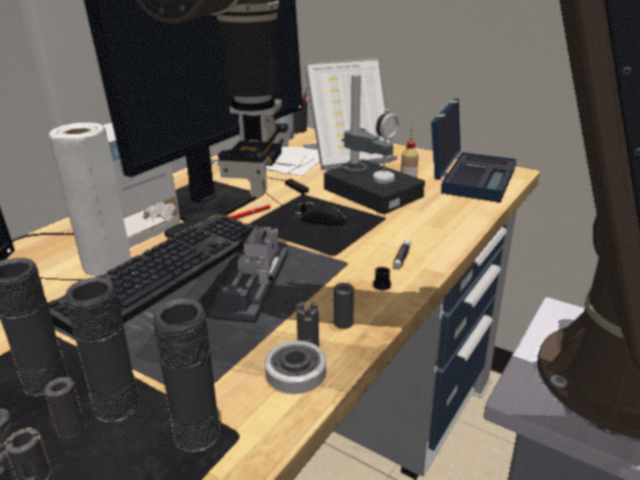

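Run:
```python
import cv2
a=cv2.imread('pics/wrist1.png')[170:300,250:570]; cv2.imwrite('pics/w1c.png',cv2.resize(a,None,fx=2.5,fy=2.5,interpolation=cv2.INTER_CUBIC))
a=cv2.imread('pics/wrist1.png')[180:290,360:480]; cv2.imwrite('pics/w1d.png',cv2.resize(a,None,fx=5,fy=5,interpolation=cv2.INTER_CUBIC))
```

```text
(no output)
```

View pics/w1c.png

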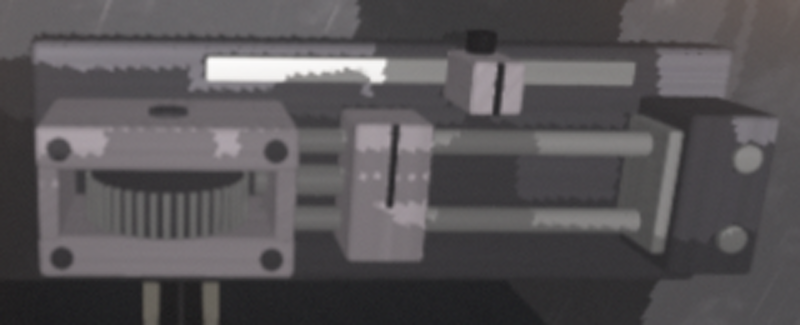

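View pics/w1d.png

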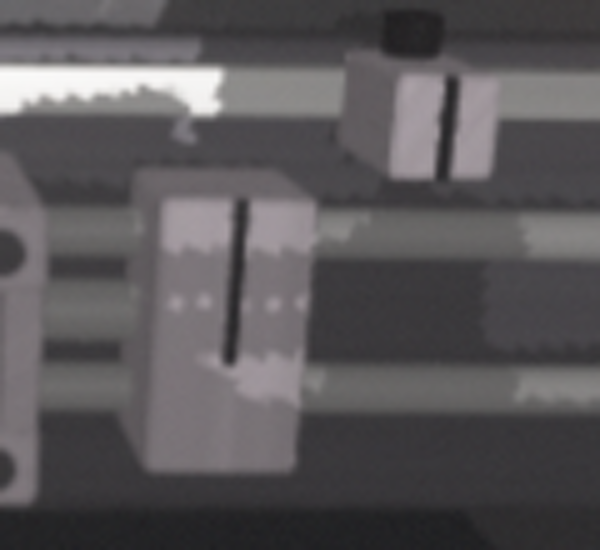

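Run:
```python
from h import *
cr=lambda X,o,s:(np.array(X)+.5)/s-.5+o
c=cal('wrist')
L=np.array([[-23,-110,66],[-23,-34,66],[23,-34,66],[23,-110,66],[-22,-16,54],[-22,8,54],[22,8,54],[22,-16,54]])/1e3
uv=np.r_[cr([[38,130],[297,128],[292,277],[40,277]],[250,170],2.5),cr([[160,198],[317,204],[296,470],[145,470]],[360,180],5)]
p0=np.load('p.npy')
s=least_squares(lambda p:(proj(f2w(p,L),c)-uv).ravel(),p0); p=s.x
print(p0,p,np.degrees(p[2])); print(s.fun.reshape(-1,2).round(1))
print((proj(f2w(p0,L),c)-uv).round(1))
j=cr([[241,200]],[360,180],5); i=cr([[443,181],[390,178],[492,181]],[360,180],5)
print('jaw',w2f(p,onz(j,.056,c))*1e3)
for z in (.048,.052,.056): print(z,(w2f(p,onz(i,z,c))*1e3).round(1).tolist())
print(f2w(p,[[0,-.072,.0775],[0,-.082,.0775],[0,-.062,.0775]]))
np.save('pw.npy',p)
```

```text
[0.61798615 0.09817274 0.40400146] [0.6192845  0.0997992  0.40767269] 23.35792443529386
[[-1.4 -0.8]
 [ 1.2  0.3]
 [ 0.7  0.5]
 [ 0.3  0.4]
 [-0.2 -0.1]
 [ 0.2 -1.2]
 [-0.3  0.5]
 [-0.5  0.5]]
[[-2.8 -3.8]
 [ 0.1 -2.4]
 [-0.7 -1.9]
 [-1.3 -2.4]
 [-1.2 -2.6]
 [-0.8 -3.5]
 [-1.4 -1.7]
 [-1.7 -1.8]]
jaw [[-21.67981367  -3.61777511  54.        ]]
0.048 [[-23.1, 29.7, 46.0], [-23.5, 21.4, 46.0], [-23.1, 37.3, 46.0]]
0.052 [[-23.9, 28.2, 50.0], [-24.3, 20.0, 50.0], [-23.9, 35.8, 50.0]]
0.056 [[-24.7, 26.7, 54.0], [-25.1, 18.6, 54.0], [-24.8, 34.2, 54.0]]
[[0.64783062 0.03369988 0.0795    ]
 [0.65179535 0.02451942 0.0795    ]
 [0.64386588 0.04288034 0.0795    ]]
```

```bash
python3 -m handwheel '[[[0.2,-0.3,-0.6,0],[0,0,-0.6,0],[0,0,-0.4,0],[0,0,0,0],[0,0,0,0]]]'
python3 - <<'E'
from h import *
from plant import readout
s=readout.get_state();print(s['tcp_pos'],w2f(np.load('pw.npy'),s['tcp_pos'][None])*1e3,s['contact_force'])
E
```

```text
time_s: 2.95
tcp_pos: [0.656, 0.0228, 0.1054]
eef_rot: [-76.7, 88.9, 36.8]
contact_force: [0.2, -0.4, 0.2]
gripper_width: 0.0006
[0.65598932 0.02277953 0.10540572] [[  3.16043135 -85.26010143 103.40571954]] [ 0.23552482 -0.44709373  0.23357929]
```

```bash
python3 -m handwheel '[[[-0.07,-0.03,-0.25,0],[0,0,-0.25,0],[0,0,0,0]]]'; python3 -m handwheel '[[[0,0,-0.1,0],[0,0,0,0]]]';python3 -m handwheel '[[[0,0,-0.1,0],[0,0,0,0]]]'
```

```text
time_s: 3.25
tcp_pos: [0.6547, 0.0218, 0.0882]
eef_rot: [-81.9, 88.5, 31.7]
contact_force: [-0.3, 0.1, -0.4]
gripper_width: 0.0004
time_s: 3.45
tcp_pos: [0.6548, 0.0219, 0.0842]
eef_rot: [-82.2, 88.5, 31.3]
contact_force: [0.1, 0.3, 0.7]
gripper_width: 0.0004
time_s: 3.65
tcp_pos: [0.6551, 0.022, 0.08]
eef_rot: [-82.8, 88.5, 30.8]
contact_force: [-0.6, 0.2, -0.1]
gripper_width: 0.0001
```

Run:
```python
from h import *
from plant import readout
s=readout.get_state();print(s['tcp_pos'],w2f(np.load('pw.npy'),s['tcp_pos'][None])*1e3,s['contact_force'])
cv2.imwrite('pics/w2.png',vision.capture('wrist'))
a=cv2.imread('pics/w2.png')[100:400,150:640]; cv2.imwrite('pics/w2c.png',cv2.resize(a,None,fx=1.6,fy=1.6))
```

```text
[0.65513168 0.02200431 0.08004785] [[  2.06572499 -85.63175597  78.04784827]] [-0.60572437  0.16368538 -0.05180237]
```

View pics/w2c.png

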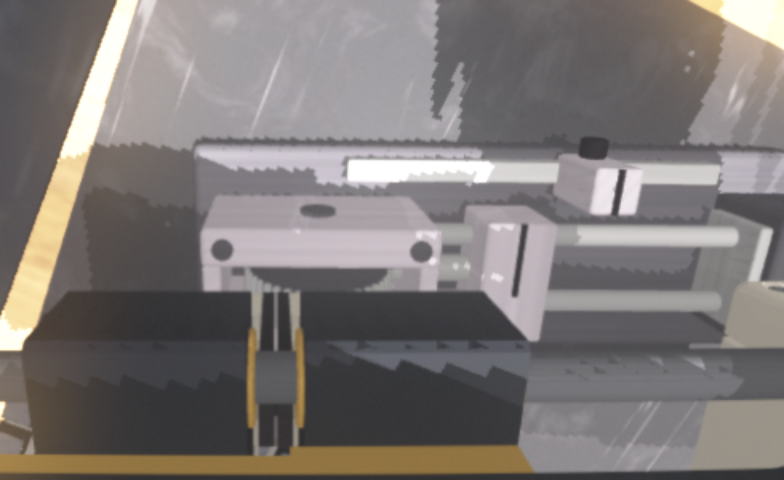

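```bash
python3 -m handwheel '[[[0,0,-0.05,0],[0,0,0,0]]]'; python3 -m handwheel '[[[0,0,-0.05,0],[0,0,0,0]]]'
```

```text
time_s: 3.9
tcp_pos: [0.6558, 0.0221, 0.0789]
eef_rot: [-84.3, 88.4, 29.3]
contact_force: [-2.1, 0.6, 2.5]
gripper_width: 0.0004
time_s: 4.1
tcp_pos: [0.6558, 0.0219, 0.0775]
eef_rot: [-85.0, 88.4, 28.6]
contact_force: [-1.8, -0.1, 4.1]
gripper_width: 0.0004
```

```bash
python3 -m handwheel '[[[-0.06,0.11,-0.02,0],[-0.06,0.11,0,0],[-0.06,0.11,0,0],[-0.06,0.11,0,0],[-0.05,0.11,0,0],[0,0,0,0]]]'
python3 - <<'E'
from h import *
from plant import readout
s=readout.get_state();print(s['tcp_pos'],w2f(np.load('pw.npy'),s['tcp_pos'][None])*1e3,s['contact_force'])
cv2.imwrite('pics/w3.png',vision.capture('wrist'))
a=cv2.imread('pics/w3.png')[100:400,150:640]; cv2.imwrite('pics/w3c.png',cv2.resize(a,None,fx=1.6,fy=1.6))
E
```

```text
time_s: 4.7
tcp_pos: [0.6453, 0.0463, 0.0784]
eef_rot: [-88.4, 88.2, 25.3]
contact_force: [-0.0, 0.3, 3.5]
gripper_width: 0.0006
[0.64534281 0.04631211 0.07835072] [[  2.71649638 -59.43505038  76.35071814]] [-0.03633806  0.30967483  3.48175067]
```

View pics/w3c.png

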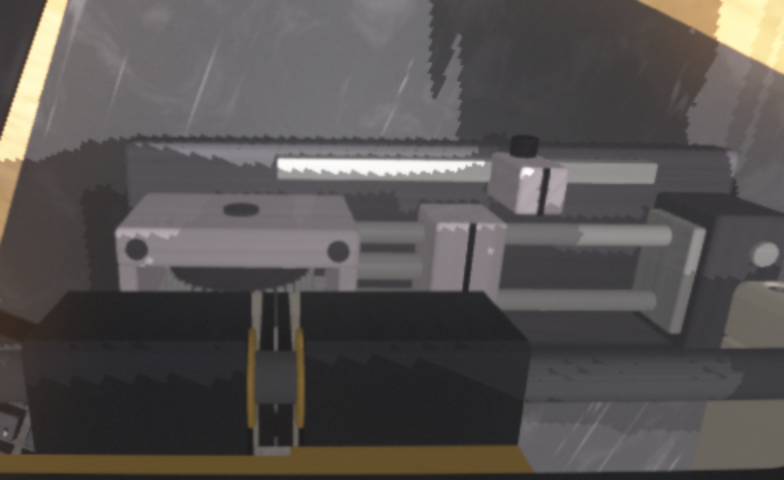

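```bash
python3 -m handwheel '[[[0,0,0.3,0],[0.1,-0.3,0,0],[0.09,-0.31,0,0],[0,0,-0.2,0],[0,0,-0.1,0],[0,0,0,0]]]'
python3 - <<'E'
from h import *
from plant import readout
s=readout.get_state();print(s['tcp_pos'],w2f(np.load('pw.npy'),s['tcp_pos'][None])*1e3,s['contact_force'])
E
```

```text
time_s: 5.35
tcp_pos: [0.6524, 0.0185, 0.0773]
eef_rot: [-85.8, 88.3, 27.8]
contact_force: [0.4, -0.3, 3.6]
gripper_width: 0.0005
[0.652414   0.01854915 0.07725549] [[ -1.79911604 -87.72625921  75.25549008]] [ 0.37735694 -0.25722724  3.6434679 ]
```

```bash
python3 -m handwheel '[[[-0.04,0.11,-0.02,0],[-0.045,0.11,0,0],[-0.045,0.11,-0.01,0],[-0.045,0.11,0,0],[-0.045,0.11,0,0],[-0.045,0.11,0,0],[0,0,0,0]]]'
python3 - <<'E'
from h import *
from plant import readout
s=readout.get_state();print(s['tcp_pos'],w2f(np.load('pw.npy'),s['tcp_pos'][None])*1e3,s['contact_force'])
cv2.imwrite('pics/w4.png',vision.capture('wrist'))
a=cv2.imread('pics/w4.png')[100:400,150:640]; cv2.imwrite('pics/w4c.png',cv2.resize(a,None,fx=1.6,fy=1.6))
E
```

```text
time_s: 6.05
tcp_pos: [0.6409, 0.0475, 0.0775]
eef_rot: [-88.3, 88.3, 25.4]
contact_force: [-2.0, -0.2, 3.9]
gripper_width: 0.0008
[0.64087708 0.0474756  0.07753491] [[ -0.9219514  -56.59636353  75.53491295]] [-1.97415659 -0.1561602   3.85120904]
```

View pics/w4c.png

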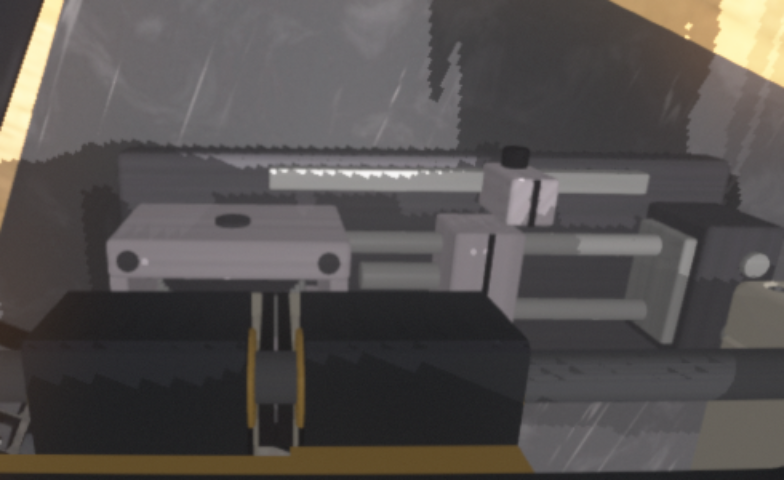

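```bash
python3 -m handwheel '[[[0,0,0.3,0],[0.15,-0.31,0,0],[0.15,-0.31,0,0],[0,0,-0.2,0],[0,0,-0.1,0],[0,0,0,0]]]'
python3 - <<'E'
from h import *
from plant import readout
s=readout.get_state();print(s['tcp_pos'],w2f(np.load('pw.npy'),s['tcp_pos'][None])*1e3,s['contact_force'])
E
```

```text
time_s: 6.7
tcp_pos: [0.654, 0.0198, 0.077]
eef_rot: [-86.9, 88.3, 26.7]
contact_force: [-0.4, -0.0, 4.6]
gripper_width: 0.0004
[0.65396209 0.01976712 0.07698541] [[  0.10500067 -87.22188531  74.98540765]] [-0.35784587 -0.03220371  4.60328725]
```

```bash
python3 -m handwheel '[[[-0.04,0.11,-0.02,0],[-0.045,0.11,0,0],[-0.045,0.11,-0.01,0],[-0.045,0.11,0,0],[-0.045,0.11,0,0],[-0.045,0.11,0,0],[0,0,0,0]]]'
python3 - <<'E'
from h import *
from plant import readout
s=readout.get_state();print(s['tcp_pos'],w2f(np.load('pw.npy'),s['tcp_pos'][None])*1e3,s['contact_force'])
cv2.imwrite('pics/w5.png',vision.capture('wrist'))
a=cv2.imread('pics/w5.png')[180:320,320:560]; cv2.imwrite('pics/w5c.png',cv2.resize(a,None,fx=3.3,fy=3.3,interpolation=cv2.INTER_CUBIC))
E
```

```text
time_s: 7.4
tcp_pos: [0.6424, 0.0487, 0.0776]
eef_rot: [-89.8, 88.3, 23.9]
contact_force: [-1.5, 0.2, 3.8]
gripper_width: 0.0005
[0.6423892  0.04870274 0.07757658] [[  0.95277188 -56.06931109  75.57657708]] [-1.49592048  0.17408725  3.82862294]
```

View pics/w5c.png

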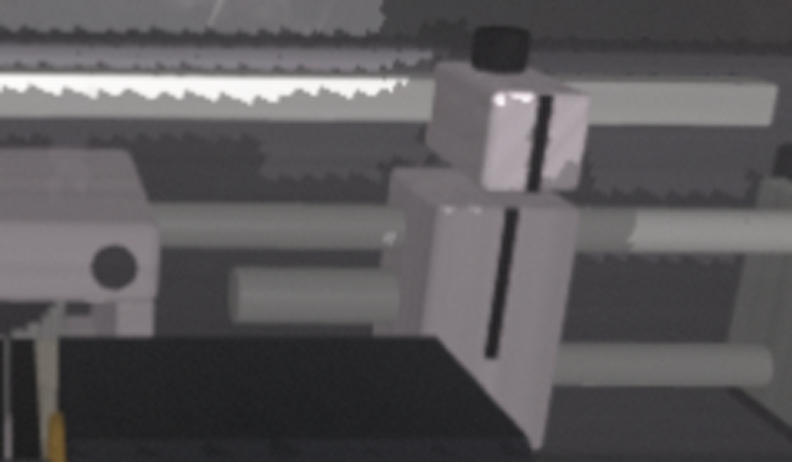

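```bash
python3 -m handwheel '[[[0,0,0.3,0],[0.1,-0.25,0,0],[0.09,-0.24,0,0],[0,0,-0.2,0],[0,0,-0.1,0],[0,0,0,0]]]'
python3 - <<'E'
from h import *
from plant import readout
s=readout.get_state();print(s['tcp_pos'],w2f(np.load('pw.npy'),s['tcp_pos'][None])*1e3,s['contact_force'])
E
```

```text
time_s: 8.05
tcp_pos: [0.6508, 0.0269, 0.0769]
eef_rot: [-88.5, 88.3, 25.1]
contact_force: [0.2, 1.5, 3.6]
gripper_width: 0.0008
[0.65076114 0.02689758 0.07692445] [[-6.58249255e-03 -7.94067071e+01  7.49244545e+01]] [0.18986473 1.53190302 3.62925684]
```

```bash
python3 -m handwheel '[[[-0.045,0.11,-0.01,0],[-0.045,0.11,0,0],[0,0,0,0]]]'
python3 - <<'E'
from h import *
from plant import readout
s=readout.get_state();print(s['tcp_pos'],w2f(np.load('pw.npy'),s['tcp_pos'][None])*1e3,s['contact_force'])
cv2.imwrite('pics/w6.png',vision.capture('wrist'))
a=cv2.imread('pics/w6.png')[180:320,320:560]; cv2.imwrite('pics/w6c.png',cv2.resize(a,None,fx=3.3,fy=3.3,interpolation=cv2.INTER_CUBIC))
E
```

```text
time_s: 8.35
tcp_pos: [0.6472, 0.0356, 0.0771]
eef_rot: [-91.0, 88.3, 22.6]
contact_force: [-1.2, 0.0, 5.1]
gripper_width: 0.0002
[0.64718506 0.03555154 0.07712011] [[  0.141484   -70.04415443  75.12010892]] [-1.15404079  0.03148201  5.07302759]
```

View pics/w6c.png

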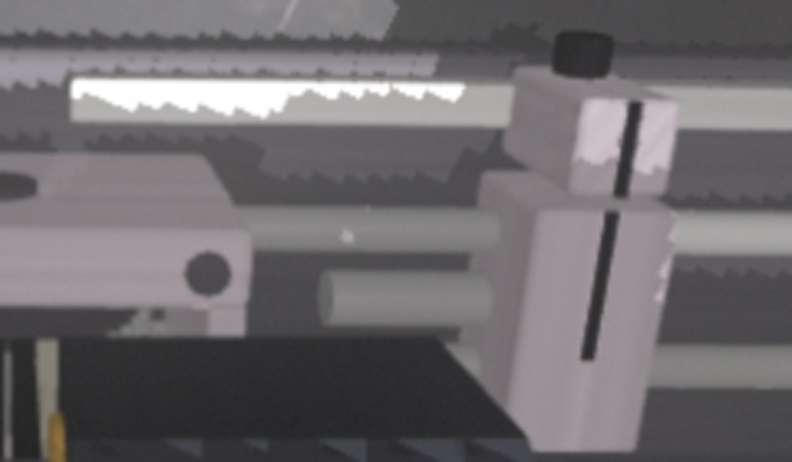

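```bash
python3 -m handwheel '[[[0,0,0,0],[0,0,0,0],[0,0,0.3,0],[0,0,0.4,0],[0,0,0.3,0],[0,0,0,0],[0,0,0,0]]]'
python3 - <<'E'
from h import *
from plant import readout
s=readout.get_state();print(s['tcp_pos'],w2f(np.load('pw.npy'),s['tcp_pos'][None])*1e3,s['contact_force'])
np.save('Tw7.npy',cal('wrist')[2])
cv2.imwrite('pics/w7.png',vision.capture('wrist'))
a=cv2.imread('pics/w7.png')[180:300,360:480]; cv2.imwrite('pics/w7c.png',cv2.resize(a,None,fx=5,fy=5,interpolation=cv2.INTER_CUBIC))
cv2.imwrite('pics/t7.png',vision.capture('top'))
a=cv2.imread('pics/t7.png')[125:230,205:360]; cv2.imwrite('pics/t7c.png',cv2.resize(a,None,fx=5,fy=5,interpolation=cv2.INTER_CUBIC))
E
```

```text
time_s: 9.1
tcp_pos: [0.646, 0.0361, 0.1186]
eef_rot: [-88.0, 88.5, 25.6]
contact_force: [-0.0, -0.3, 0.2]
gripper_width: 0.0006
[0.64596649 0.03606317 0.11863413] [[ -0.77437583 -69.09131863 116.63412577]] [-0.02325148 -0.32685647  0.21401972]
```

View pics/w7c.png

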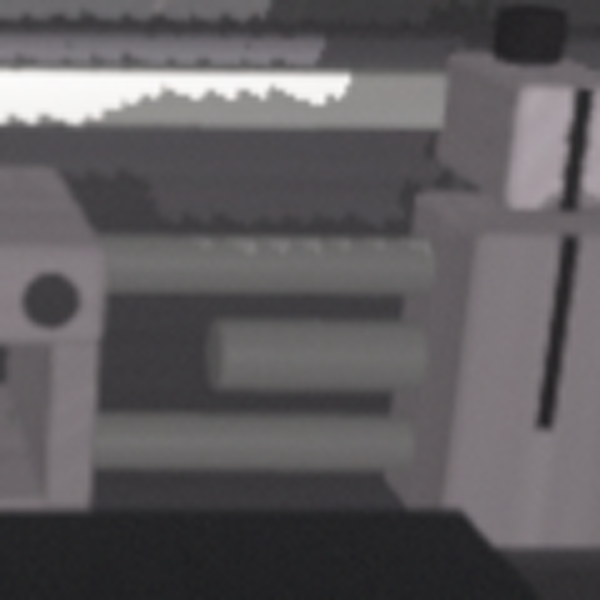

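View pics/t7c.png

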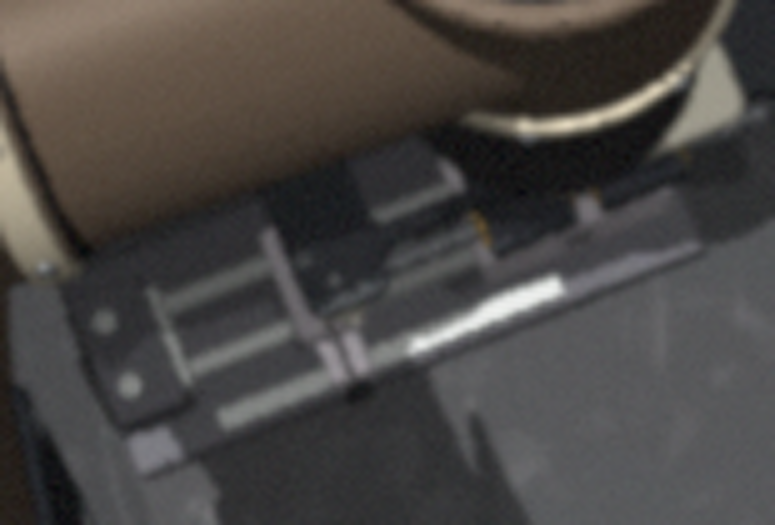

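```bash
python3 -m handwheel '[[[0,0,0.7,0],[-0.3,0.7,0.3,0],[-0.3,0.7,0,0],[-0.3,0.7,0,0],[0,0,0,0],[0,0,0,0]]]'
python3 - <<'E'
from h import *
from plant import readout
s=readout.get_state();print(s['tcp_pos'],w2f(np.load('pw.npy'),s['tcp_pos'][None])*1e3,s['contact_force'])
np.save('Tw8.npy',cal('wrist')[2])
cv2.imwrite('pics/w8.png',vision.capture('wrist'))
a=cv2.imread('pics/w8.png')[150:310,220:420]; cv2.imwrite('pics/w8c.png',cv2.resize(a,None,fx=3.7,fy=3.7,interpolation=cv2.INTER_CUBIC))
E
```

```text
time_s: 9.8
tcp_pos: [0.6067, 0.1214, 0.155]
eef_rot: [-84.5, 88.9, 28.9]
contact_force: [0.9, -0.2, -1.0]
gripper_width: 0.0008
[0.60666122 0.12136224 0.15499045] [[ -3.03957286  24.80066079 152.99044865]] [ 0.89294809 -0.21254732 -1.03041752]
```

View pics/w8c.png

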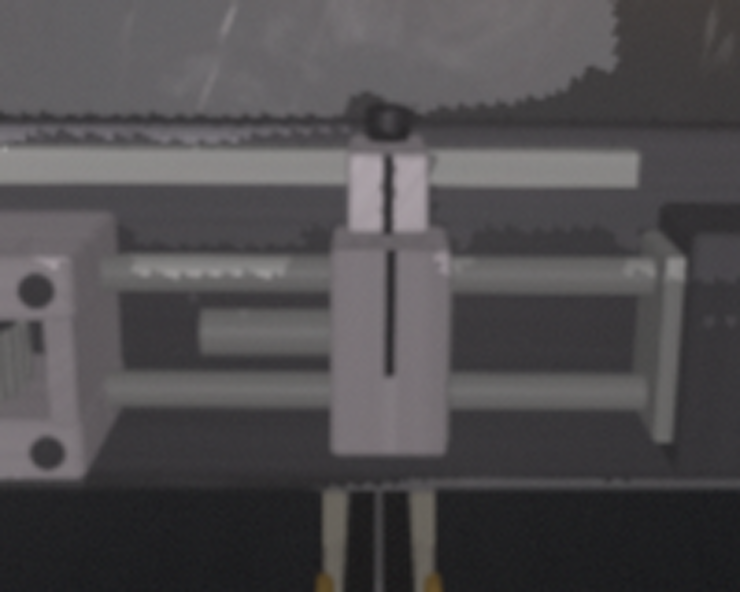

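```bash
python3 -m handwheel '[[[0,0,0.8,0],[0,0,0.8,0],[0,0,0,0],[0,0,0,0],[0,0,0,0]]]'
python3 - <<'E'
from h import *
from plant import readout
s=readout.get_state();print(s['tcp_pos'],s['contact_force'],s['time_s'])
cv2.imwrite('pics/w9.png',vision.capture('wrist'))
cv2.imwrite('pics/s9.png',vision.capture('scene'))
E
```

```text
time_s: 10.35
tcp_pos: [0.6065, 0.1171, 0.2176]
eef_rot: [-83.2, 89.2, 30.0]
contact_force: [-0.0, -0.3, 0.6]
gripper_width: 0.0003
[0.60654125 0.11710525 0.21755905] [-0.04054822 -0.27989182  0.60899395] 10.35
```

View pics/s9.png

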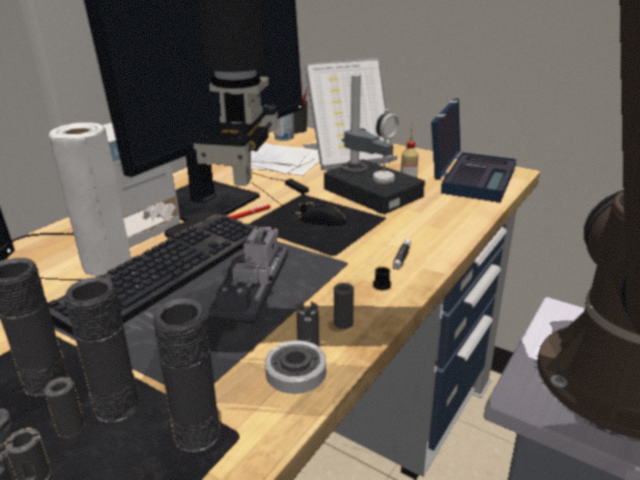

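View pics/w9.png

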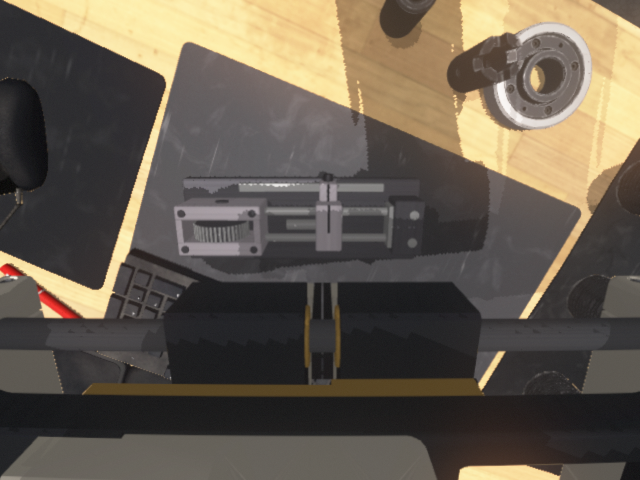

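The final wrist picture shows the jaw line at (328, 215) in line with the index line at (329, 190). In the scene picture the bystanders stand where they were and the arm is clear.

```bash
python3 -c "
from plant import close_job
print(close_job())"
```

```text
the job is handed in; nothing more can be done
None
```

The jaw line now stands level with the gauge index line, and the job is handed in after about 10 s on the robot's clock. No verdict was reported.

- **How it was done:** I shut the fingers and rolled the wheel toward the anvil in three strokes of about 26–31 mm and a last one of about 9 mm. Measured contact forces were about 3.5–5 N. I held the finger on the wheel at the mark for a moment, then lifted it clear.
- **Line check:** With the wrist camera almost square over the index, the two lines were within about 0.3 mm of each other. An earlier oblique view had suggested the jaw was about 0.5 mm past. Both are inside the 2.5 mm limit.
- **Fixture and bystanders:** In the top view after the last stroke, two base corners of the fixture were at the same pixels as at the start. In the last scene picture the bush, coupling, loupe and plug gauge looked upright and unmoved; I judged this by eye and did not measure it.
- **Arm:** It was about 160 mm above the jaw when I handed in, touching nothing, with the measured force near zero.

None of my checks failed. I could not measure directly whether the contact time at the mark met the judged step. I held it there for about 0.3 s, and it needed 0.1 s.

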